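# Find the high spot of a tube shaker's cam wheel against the plunger gauge

### The arm

A 6-joint arm with a two-finger parallel gripper is mounted at the origin on the work surface. World frame = base frame: x ahead of the robot, y to its left, z up, the work surface at z = 0. Lengths are in mm, angles in rad, forces in N, time in s.
With the tool pointing down it reaches from about 350 to 850 mm from the base axis. Payload 8.1 kg.
Tool frame: the origin (TCP) lies between the finger pads; the fingertips stand r.nose_length ahead of it and the grasp point (between the pads) lies 11 mm behind it (r.nose_length is the distance from the TCP to the fingertips, in mm); z points along the fingers, y is the line along which they close (so a half turn about z gives the same grasp; the last joint's range is limited). The gripper opens to 85 mm and grips with 20 to 120 N. Pads are 22 mm wide; open, the fingers measure 114 mm over their backs; the gripper's body (76 mm by 85 mm) begins 54 mm behind the grasp point. The pads swing forward as they close: fully open they stand 13 mm farther back than shut.
Start: joints at [1.259, 0.13, 1.488, -0, 1.523, -0.085], TCP at [134.894, 584.644, 239.292] pointing down, gripper open.
Joint ranges: [-2.96, 2.96], [-0.89, 2.26], [0.02, 2.5], [-1.34, 4.48], [0, 2.73], [-2.66, 2.66]. Speed limits (rad/s): [2.39, 2.39, 2.79, 3.14, 3.14, 3.14].

### API

Orientations are given as a unit quaternion [w, x, y, z].
In Python, from station import r gives the robot as it stands.
- The arm moves only by the tool step_arm, never from a script. Its argument "rows" is a list of rows, each an object with "linear": the shift along the tool's x, y, z in m, a list of three; "rot": the turn, a rotation vector about the tool's x, y, z in degrees, a list of three; "jaw": the gripper command: -1 is shut, 1 is fully open, values between are in proportion. In form: [{"linear": [dx, dy, dz], "rot": [ax, ay, az], "jaw": jaw}, ...]. A call has 1 to 20 rows; each row is the pose to reach, as a shift and turn from the pose commanded when the call began, along the tool's axes at that moment; what a row does not reach only later rows make up. A row lasts 1/10 s, in which the tool goes at most 50 mm and 8.59 degrees, less where a joint would pass 70% of its speed; a pose out of reach is approached as far as the arm can. A call with a gripper value outside its range is refused whole. The fingers move at their own pace and stop on an object; the grip force is fixed at half the most. Time passes only in rows, so rows that repeat a pose let the fingers close. It gives the time, the measured TCP pose, the force, the opening and the grip force at its end, in the units of the state.
- r.state(): the state, without advancing time (a new reading comes with each control period).
- r.read_camera(name): name is "side" or "top" or "wrist"; returns a dict with "img" (480x640x3 uint8, red, green, blue), "K" (3x3 intrinsics, pixels), "dist" ([k1, k2, p1, p2, k3] as OpenCV has them; the pictures are not rectified), "R" (3x3) and "t" (3): a world point X has camera coordinates R X + t. Camera axes: x right, y down, z forward; pixel columns grow to the right and rows downward; lengths in mm; the calibration is good to about 2 mm. A picture is of the moment at which its call begins. There is no depth.
- r.job_done(): hands the job in; it is judged then, once.
The state is a dict: "t": time; "joints": joint angles; "dq": joint speeds; "joint_efforts": joint torques, N m; "position": TCP position; "tcp_rot": TCP orientation; "contact_force": force on the tool from outside, world axes, zero at the start; "torque": the same for the moment, N m; "gripper_width": finger opening in mm; "gripper_force": force on a finger pad.
Only numpy, scipy, OpenCV 4.12 (cv2) and the standard library are available. Lean on these libraries where they do the work, as an engineer would, in place of code of your own. Each camera call takes 0.05 s, during which the arm holds its last target. There are 200 camera calls.

### The job

Find the high spot of the shaker's cam wheel: slide the blue nest up until the wheel's hidden brass rim lightly presses the gauge's plunger, then turn the wheel by its black knob against the plunger until the highest point of the rim is at it, never pressing the plunger in by more than 9 mm. Let go with the high spot still lightly pressing the plunger in, and leave the tube rack, pump bottle, spare wheel, hex key and little pot where they are.

Things in the scene. Friction and masses are not known exactly. Their poses are not given: they have to be found in the camera images.
- hub (a point): The wheel's black ribbed round knob, 36 mm in diameter, 38 mm tall, red disc on top. The point lies on the wheel's vertical turning axis, half-way up the knob, 71 mm above the table; it moves with the blue nest but does not turn with the wheel. Its y axis points along the rail to the gauge (the way the nest slides), z up. The wheel turns either way without limit; friction 0.04 N m
- flange (a point): Centre of the wheel's flat aluminium flange, 110 mm in diameter, on the turning axis, 52 mm above the table. Hidden under it is the brass rim, a disc 84 mm in diameter set 6 mm off the axis: its edge stands 36 mm (low spot) to 48 mm (high spot, opposite) from the axis. Nothing on top shows where the high spot is; it starts anywhere except within 50 degrees of the plunger
- nest (a joint): How far the blue nest carrying the wheel has slid to the gauge, in m: 0 to 0.030; starts below 0.006, the wheel clear of the plunger. About 2.5 N of slide friction, no spring. Let go, it stays, holding the plunger pressed in by up to about 1.7 mm; pressed in further, the plunger pushes the nest back to about 1.7 mm
- tip (a point): Centre of the plunger's steel ball tip, 8 mm in diameter, 38 mm above the table, partly under the flange; moves with the plunger. It lies on the line through the hub along the rail; its y axis points the way it is pressed in, away from the wheel. In contact, the horizontal distance from the hub to this point is 40 mm with the low spot at the plunger, 51.7 mm with the high spot
- plunger (a joint): How far the gauge's plunger is pressed in, in m: 0 out, 0.012 fully in. A spring of 1.5 N per mm pushes it out. A red cap on its far end, 105 to 113 mm beyond the ball, moves with it
- gauge (a point): Centre of the gauge's round white face, which looks up; the case is 58 mm in diameter, its top 63 mm above the table, fixed on the jig. Its red needle points away from the wheel when the plunger is out and turns clockwise (from above) 0.3 rad for each mm pressed in
- tube_rack: white rack, 92 x 152 mm, of tubes with light purple caps, 88 mm tall; origin at the centre of its underside; leave alone
- pump_bottle: white pump bottle with a blue label, 64 mm in diameter, 159 mm tall; origin at the centre of its underside; leave alone
- spare_wheel: a second wheel with a grey knob lying loose on the bench, 110 mm in diameter, 59 mm tall; origin at the centre of its underside; leave alone
- hex_key: small dark L-shaped hex key, 90 mm long, 6 mm thick, lying on the jig's aluminium base plate beside the gauge, its top 18 mm above the table; leave alone
- tip_pot: small clear pot with a blue lid, 30 mm in diameter, 28 mm tall, standing on the jig's base plate beside the gauge, its top 40 mm above the table; leave alone

How it is judged (in metres and radians):
On the way, in this order (a step that is already met when the one before it is completed fails the run):
1. the wheel presses the plunger in by more than 0.8 mm while the high spot is elsewhere (value of joint plunger above 0.0008 m and horizontal distance between tip and hub below 0.0508 m), for 0.1 s.
2. the high spot presses the plunger (value of joint plunger above 0.0008 m and horizontal distance between tip and hub above 0.0512 m), for 0.2 s.
At the end, for the whole second after the job is handed in: The plunger pressed in by 0.8 to 6 mm by the wheel's rim, and the rim's point at the plunger within about 0.5 mm of the height of the high spot (tip centre to hub axis more than 51.2 mm, about 20 degrees either side) (all of step 2 and value of joint plunger below 0.006 m); the robot touches nothing.
It fails at once if the gauge is pressed in by more than 9 mm (value of joint plunger above 0.009 m).
It fails at once if a bystander is moved by more than 30 mm (distance of any of tube_rack, pump_bottle, spare_wheel, hex_key, tip_pot from where it was at the start of the episode above 0.03 m).
It also fails if it takes over 67 s, if anything falls off the work surface, if the arm or the gripper's body presses on something with over 40 N, if the wrist force passes 120 N, or if a joint passes its speed limit or range.

## Working session

There is one attempt and no reset: what is moved stays moved. The work goes in short steps, Python scripts to look and compute and a tool call to move; the robot and the scene stay as the last step left them, time stands still between calls to the robot, and variables do not carry over. Pictures are saved under pics/ and viewed, at most 10 in all, crops included, and the job is handed in when it is done.

Besides the shell and the picture viewer there is one more tool, called after ">>>" as name(argument=value, ...), one argument or row to a line, values as JSON. step_arm: Moves the arm, as the interface text tells. Its arguments: {"type":"object","properties":{"rows":{"type":"array"}},"required":["rows"]}

```bash
mkdir -p pics; cat > h.py <<'E'
from station import r
import numpy as np, cv2
def shot(n,f=None):
    c=r.read_camera(n)
    if f: cv2.imwrite('pics/'+f,c['img'][:,:,::-1])
    return c
def ray(c,uv,z):
    K=np.array(c['K'],float);d=np.array(c['dist'],float)
    p=cv2.undistortPoints(np.array([[uv]],float),K,d)[0,0]
    R=np.array(c['R']);t=np.array(c['t']).ravel()
    o=-R.T@t; v=R.T@np.array([p[0],p[1],1]); return o+v*(z-o[2])/v[2]
def proj(c,X):
    return cv2.projectPoints(np.array([X],float),cv2.Rodrigues(np.array(c['R'],float))[0],np.array(c['t'],float),np.array(c['K'],float),np.array(c['dist'],float))[0].ravel()
E
python3 - <<'E'
from h import *
shot('top','top0.png');shot('side','side0.png')
s=r.state();print(s, r.nose_length)
E
```

```text
{'t': 0.1, 'joints': array([ 1.25860023e+00,  1.31097565e-01,  1.48917101e+00,  7.39659173e-06,
        1.52301777e+00, -8.54038300e-02]), 'dq': array([ 1.98132936e-04, -2.33287113e-03, -2.92262781e-05, -2.77694192e-04,
       -1.45618863e-03,  9.94137361e-04]), 'joint_efforts': array([ 1.65742498e-03, -5.70945847e+01, -5.01945662e+01, -1.46897873e-04,
        8.08188954e-03,  3.06825712e-05]), 'position': array([134.73946739, 584.17509217, 238.34186285]), 'tcp_rot': array([-1.70867301e-04,  1.13153405e-01,  9.93577169e-01, -8.29436813e-04]), 'contact_force': array([0.36041239, 0.06296458, 0.25174172]), 'torque': array([-0.00375946,  0.03540974,  0.00717069]), 'gripper_force': 0.0, 'gripper_width': 85.22170037929823} 8.0
```

View pics/top0.png

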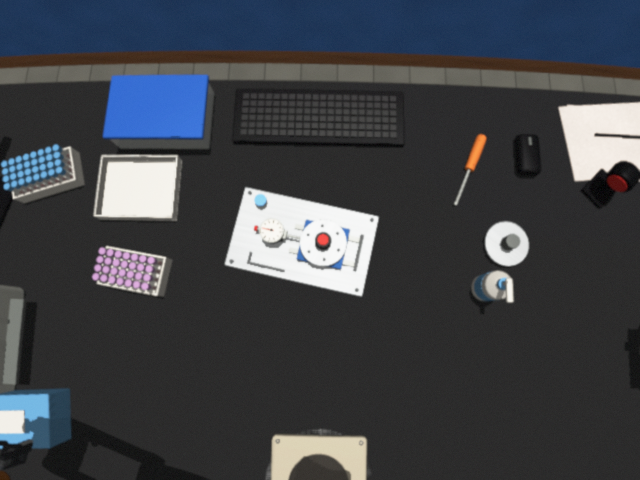

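View pics/side0.png

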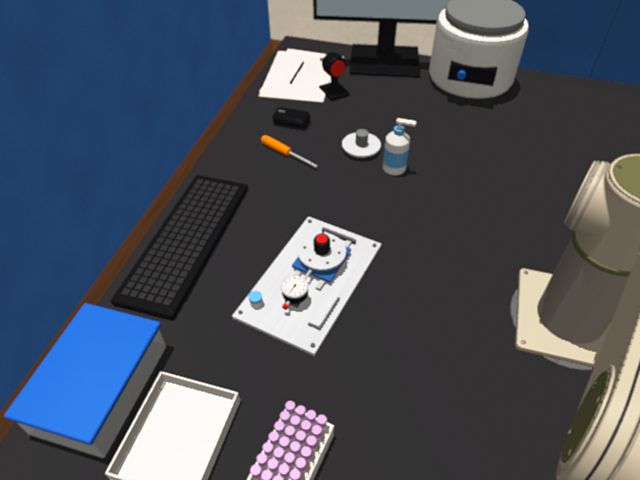

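```bash
python3 - <<'E'
from h import *
c=shot('top')
im=c['img'][180:305,215:390,::-1]
cv2.imwrite('pics/crop1.png',cv2.resize(im,None,fx=4.5,fy=4.5,interpolation=cv2.INTER_CUBIC))
for n,uv,z in [('hub',(323,240.5),90),('gauge',(271,231),63),('cap',(257,229),38),('bottle',(497,285),140),('rack',(130,270),88)]: print(n,ray(c,uv,z))
E
```

```text
hub [549.6036952    0.73414776  90.        ]
gauge [574.21962014 122.61653619  63.        ]
cap [583.26973138 159.74359946  38.        ]
bottle [ 452.21840841 -373.3287532   140.        ]
rack [472.62146469 438.01995     88.        ]
```

View pics/crop1.png

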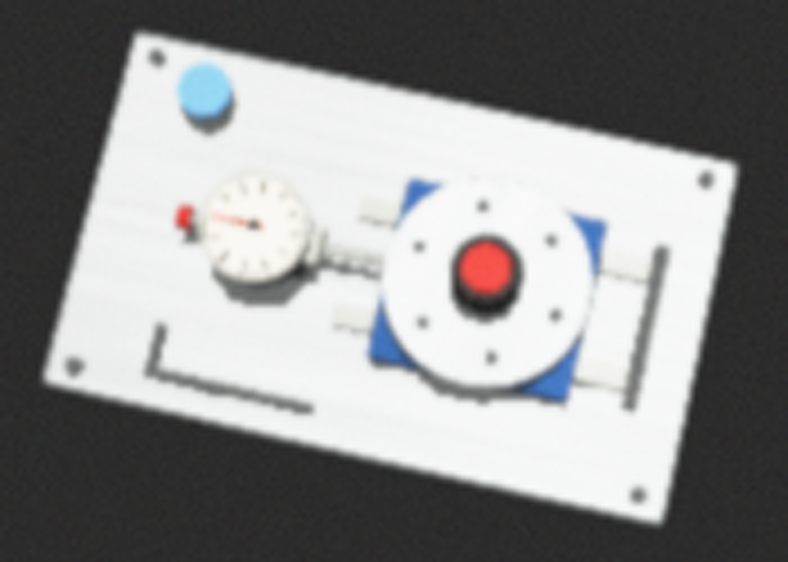

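>>> step_arm(
  rows=[
    {"linear": [-0.537, -0.475, 0.073], "rot": [0, 0, 77], "jaw": 1},
    {"linear": [-0.537, -0.475, 0.073], "rot": [0, 0, 77], "jaw": 1},
    {"linear": [-0.537, -0.475, 0.073], "rot": [0, 0, 77], "jaw": 1},
    {"linear": [-0.537, -0.475, 0.073], "rot": [0, 0, 77], "jaw": 1},
    {"linear": [-0.537, -0.475, 0.073], "rot": [0, 0, 77], "jaw": 1},
    {"linear": [-0.537, -0.475, 0.073], "rot": [0, 0, 77], "jaw": 1},
    {"linear": [-0.537, -0.475, 0.073], "rot": [0, 0, 77], "jaw": 1},
    {"linear": [-0.537, -0.475, 0.073], "rot": [0, 0, 77], "jaw": 1},
    {"linear": [-0.537, -0.475, 0.073], "rot": [0, 0, 77], "jaw": 1},
    {"linear": [-0.537, -0.475, 0.073], "rot": [0, 0, 77], "jaw": 1},
    {"linear": [-0.537, -0.475, 0.073], "rot": [0, 0, 77], "jaw": 1},
    {"linear": [-0.537, -0.475, 0.073], "rot": [0, 0, 77], "jaw": 1},
    {"linear": [-0.537, -0.475, 0.073], "rot": [0, 0, 77], "jaw": 1},
    {"linear": [-0.537, -0.475, 0.073], "rot": [0, 0, 77], "jaw": 1},
    {"linear": [-0.537, -0.475, 0.073], "rot": [0, 0, 77], "jaw": 1},
    {"linear": [-0.537, -0.475, 0.073], "rot": [0, 0, 77], "jaw": 1},
    {"linear": [-0.537, -0.475, 0.073], "rot": [0, 0, 77], "jaw": 1},
    {"linear": [-0.537, -0.475, 0.073], "rot": [0, 0, 77], "jaw": 1},
    {"linear": [-0.537, -0.475, 0.073], "rot": [0, 0, 77], "jaw": 1},
    {"linear": [-0.537, -0.475, 0.073], "rot": [0, 0, 77], "jaw": 1},
  ],
)

```text
t: 2.15
position: [551.1, 2.0, 166.6]
tcp_rot: [0.0, 0.707, 0.708, 0.0]
contact_force: [0.8, -0.5, 0.4]
gripper_width: 85.5
gripper_force: 0.0
```

```bash
python3 - <<'E'
from h import *
c=shot('wrist','w1.png')
s=r.state();print(s['t'],s['position'],s['tcp_rot'],s['joints'],s['contact_force'])
E
```

```text
2.2 [551.18528442   1.8621561  166.6181137 ] [1.98511741e-04 7.06614503e-01 7.07598671e-01 1.60756037e-04] [-8.96410830e-02  4.42478252e-02  1.71356890e+00 -7.47176480e-06
  1.38326511e+00 -9.10315151e-02] [0.36138812 0.02774743 0.78314443]
```

View pics/w1.png

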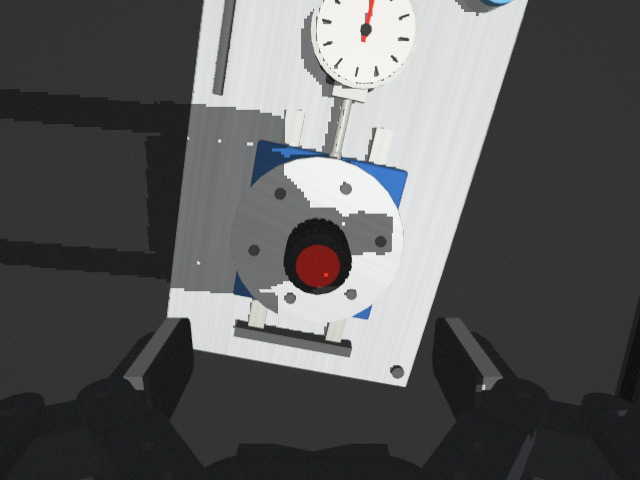

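```bash
python3 - <<'E'
from h import *
c=shot('wrist')
for n,uv,z in [('hub',(318,266),90),('flange',(317.5,240),52),('gauge',(365,30),63),('tip area',(336,156),38)]: print(n,ray(c,uv,z))
print(proj(c,r.state()['position']))
E
```

```text
hub [ 5.53533673e+02 -4.95553077e-01  9.00000000e+01]
flange [553.68355303   3.18323042  52.        ]
gauge [577.88653472 120.66940981  63.        ]
tip area [565.21322427  53.89008376  38.        ]
[314.37601577 331.49590602]
```

>>> step_arm(
  rows=[
    {"linear": [-0.0015, 0.0025, 0.03], "rot": [0, 0, 0], "jaw": 1},
    {"linear": [-0.0015, 0.0025, 0.06], "rot": [0, 0, 0], "jaw": 1},
    {"linear": [-0.0015, 0.0025, 0.085], "rot": [0, 0, 0], "jaw": 1},
    {"linear": [-0.0015, 0.0025, 0.098], "rot": [0, 0, 0], "jaw": 1},
    {"linear": [-0.0015, 0.0025, 0.098], "rot": [0, 0, 0], "jaw": 1},
    {"linear": [-0.0015, 0.0025, 0.098], "rot": [0, 0, 0], "jaw": 1},
  ],
)

```text
t: 2.85
position: [554.4, -0.4, 69.2]
tcp_rot: [0.0, 0.707, 0.707, 0.0]
contact_force: [-0.6, 0.7, 0.8]
gripper_width: 85.7
gripper_force: 0.0
```

>>> step_arm(
  rows=[
    {"linear": [0, 0, 0], "rot": [0, 0, 0], "jaw": -1},
    {"linear": [0, 0, 0], "rot": [0, 0, 0], "jaw": -1},
    {"linear": [0, 0, 0], "rot": [0, 0, 0], "jaw": -1},
    {"linear": [0, 0, 0], "rot": [0, 0, 0], "jaw": -1},
    {"linear": [0, 0, 0], "rot": [0, 0, 0], "jaw": -1},
    {"linear": [0, 0, 0], "rot": [0, 0, 0], "jaw": -1},
    {"linear": [0, 0, 0], "rot": [0, 0, 0], "jaw": -1},
    {"linear": [0, 0, 0], "rot": [0, 0, 0], "jaw": -1},
    {"linear": [0, 0, 0], "rot": [0, 0, 0], "jaw": -1},
    {"linear": [0, 0, 0], "rot": [0, 0, 0], "jaw": -1},
  ],
)

```text
t: 3.85
position: [553.9, -0.5, 69.5]
tcp_rot: [0.0, 0.707, 0.707, 0.0]
contact_force: [-5.1, 0.2, 9.3]
gripper_width: 34.3
gripper_force: 59.2
```

```bash
python3 - <<'E'
from h import *
c=shot('wrist','w2.png')
s=r.state();print(s['t'],s['position'],s['tcp_rot'],s['gripper_width'],s['contact_force'])
print(proj(c,[577.9,120.7,63]))
E
```

```text
3.9 [ 5.53933568e+02 -4.46019390e-01  6.94985659e+01] [8.04589648e-05 7.07067241e-01 7.07146313e-01 3.41721382e-05] 34.45556687203979 [-5.57591834  0.4073699   9.12470456]
[395.50259813 -47.21605456]
```

View pics/w2.png

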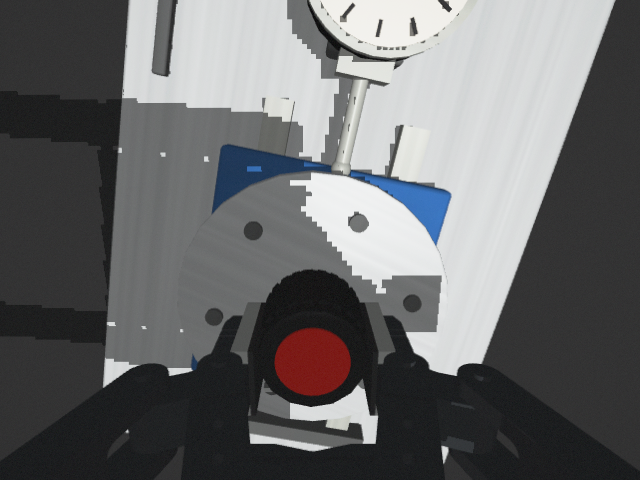

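>>> step_arm(
  rows=[
    {"linear": [0.001, 0.0002, 0], "rot": [0, 0, 0], "jaw": -1},
    {"linear": [0.002, 0.0004, 0], "rot": [0, 0, 0], "jaw": -1},
    {"linear": [0.003, 0.0006, 0], "rot": [0, 0, 0], "jaw": -1},
    {"linear": [0.003, 0.0006, 0], "rot": [0, 0, 0], "jaw": -1},
    {"linear": [0.003, 0.0006, 0], "rot": [0, 0, 0], "jaw": -1},
  ],
)

```text
t: 4.4
position: [554.5, 2.4, 69.5]
tcp_rot: [0.0, 0.707, 0.707, -0.0]
contact_force: [-4.6, -0.3, 8.7]
gripper_width: 34.5
gripper_force: 59.2
```

```bash
cat >> h.py <<'E'
def rep():
    s=r.state();p=s['position'];f=s['contact_force']
    u=np.array([.206,.978]);q=p[:2]-np.array([553.9,-.45])
    print('t',s['t'],'along',u@q,'Frail',f[:2]@u,'F',f,'T',s['torque'],'j6',s['joints'][5])
E
python3 - <<'E'
from h import *
rep()
c=shot('top');d=shot('side')
a=cv2.resize(c['img'][215:255,235:345,::-1],None,fx=7,fy=7,interpolation=cv2.INTER_CUBIC)
b=cv2.resize(d['img'][225:325,255:365,::-1],None,fx=3.,fy=3.,interpolation=cv2.INTER_CUBIC)
o=np.zeros((590,770,3),np.uint8);o[:280]=a;o[285:585,:330]=b
cv2.imwrite('pics/g1.png',o)
E
```

```text
t 4.4 along 2.8826261285203736 Frail -1.2377973165742115 F [-4.56808594 -0.30344746  8.68363502] T [-0.01599257  0.90225683  0.01595888] j6 -0.08795295887489278
```

View pics/g1.png

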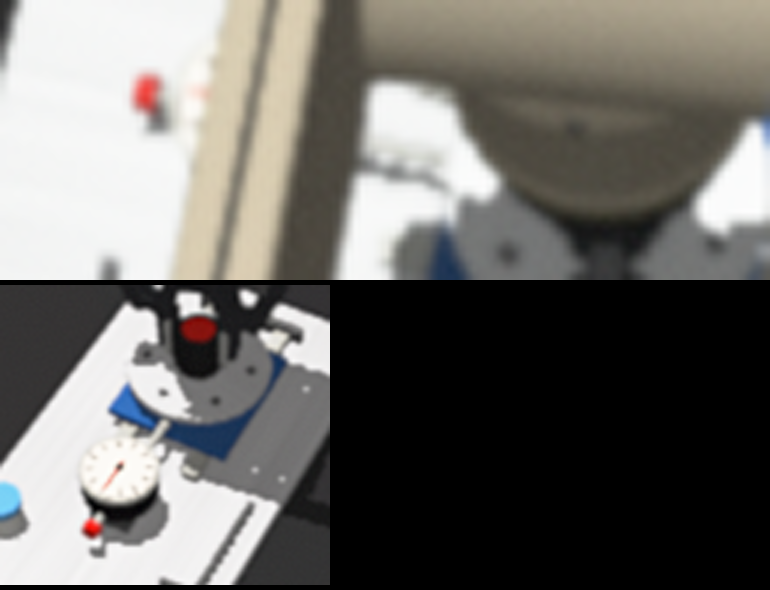

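```bash
cat >> h.py <<'E'
def needle(save=None):
    c=shot('side',save); im=c['img'].astype(int)
    g=ray(c,(294.7,285.7),63)
    P=[];W=[]
    for v in range(270,303):
        for u in range(278,312):
            R,G,B=im[v,u]; w=R-(G+B)/2
            X=ray(c,(u,v),63)-g
            if w>25 and np.hypot(*X[:2])<23: P.append(X[:2]);W.append(w)
    P=np.array(P);W=np.array(W)
    m=(P*W[:,None]).sum(0)/W.sum()
    ang=np.arctan2(m[1],m[0])          # world, ccw
    rail=np.arctan2(.978,.206)
    a=(rail-ang+np.pi)%(2*np.pi)-np.pi  # clockwise turn
    print('needle n',len(P),'r %.1f a %.3f press %.2f mm'%(np.hypot(*m),a,a/.3), 'cen',g.round(1))
def allrep(): rep();needle()
E
python3 -c "
from h import *
allrep();needle()"
```

```text
t 4.5 along 2.8661678839749363 Frail -1.9109261434886695 F [-4.71609156 -0.96054323  8.486071  ] T [-0.11696458  0.96344333  0.00433432] j6 -0.08798360823026453
needle n 20 r 7.7 a 0.194 press 0.65 mm cen [578.4 123.8  63. ]
needle n 20 r 7.7 a 0.194 press 0.65 mm cen [578.4 123.8  63. ]
```

>>> step_arm(
  rows=[
    {"linear": [0.001, 0.0002, 0], "rot": [0, 0, 0], "jaw": -1},
    {"linear": [0.002, 0.0004, 0], "rot": [0, 0, 0], "jaw": -1},
    {"linear": [0.003, 0.0006, 0], "rot": [0, 0, 0], "jaw": -1},
    {"linear": [0.003, 0.0006, 0], "rot": [0, 0, 0], "jaw": -1},
  ],
)

```text
t: 5.0
position: [555.1, 5.4, 69.5]
tcp_rot: [0.0, 0.707, 0.707, -0.0]
contact_force: [-4.7, -1.0, 7.8]
gripper_width: 34.6
gripper_force: 59.2
```

```bash
python3 -c "
from h import *
allrep()"
```

```text
t 5.0 along 5.936443834051812 Frail -1.9643155253092197 F [-4.73310242 -1.01155054  7.75063075] T [-0.12401403  0.9720159  -0.00538747] j6 -0.08239203318259017
needle n 20 r 7.7 a 0.195 press 0.65 mm cen [578.4 123.8  63. ]
```

>>> step_arm(
  rows=[
    {"linear": [0.001, 0.0002, 0], "rot": [0, 0, 0], "jaw": -1},
    {"linear": [0.002, 0.0004, 0], "rot": [0, 0, 0], "jaw": -1},
    {"linear": [0.003, 0.0006, 0], "rot": [0, 0, 0], "jaw": -1},
    {"linear": [0.003, 0.0006, 0], "rot": [0, 0, 0], "jaw": -1},
  ],
)

```text
t: 5.45
position: [555.7, 8.4, 69.5]
tcp_rot: [0.0, 0.707, 0.707, -0.0]
contact_force: [-4.5, -1.2, 8.8]
gripper_width: 34.6
gripper_force: 59.2
```

```bash
sed -i "s/a\/.3)/(a-.195)\/.3)/" h.py; python3 -c "
from h import *
allrep()"
```

```text
t 5.45 along 9.008979409661695 Frail -2.0910543682782823 F [-4.46263334 -1.19811033  8.77407648] T [-0.12699739  0.93650546  0.00290932] j6 -0.07688541066936132
needle n 20 r 7.7 a 0.194 press -0.00 mm cen [578.4 123.8  63. ]
```

>>> step_arm(
  rows=[
    {"linear": [0.001, 0.0002, 0], "rot": [0, 0, 0], "jaw": -1},
    {"linear": [0.002, 0.0004, 0], "rot": [0, 0, 0], "jaw": -1},
    {"linear": [0.003, 0.0006, 0], "rot": [0, 0, 0], "jaw": -1},
    {"linear": [0.003, 0.0006, 0], "rot": [0, 0, 0], "jaw": -1},
  ],
)

```text
t: 5.9
position: [556.4, 11.4, 69.5]
tcp_rot: [0.0, 0.707, 0.707, -0.0]
contact_force: [-3.9, -1.3, 7.7]
gripper_width: 34.6
gripper_force: 59.2
```

```bash
python3 -c "
from h import *
allrep()"
```

```text
t 5.9 along 12.070854905917164 Frail -2.086008289447934 F [-3.91733828 -1.30780839  7.7209508 ] T [-0.05904792  0.89584139 -0.03359257] j6 -0.0714623767875761
needle n 20 r 7.7 a 0.195 press -0.00 mm cen [578.4 123.8  63. ]
```

>>> step_arm(
  rows=[
    {"linear": [0.001, 0.0002, 0], "rot": [0, 0, 0], "jaw": -1},
    {"linear": [0.002, 0.0004, 0], "rot": [0, 0, 0], "jaw": -1},
    {"linear": [0.003, 0.0006, 0], "rot": [0, 0, 0], "jaw": -1},
    {"linear": [0.003, 0.0006, 0], "rot": [0, 0, 0], "jaw": -1},
  ],
)

```text
t: 6.35
position: [557.0, 14.4, 69.5]
tcp_rot: [0.0, 0.707, 0.707, -0.0]
contact_force: [-5.0, -0.2, 8.3]
gripper_width: 34.7
gripper_force: 59.2
```

```bash
python3 -c "
from h import *
allrep()"
```

```text
t 6.35 along 15.140047902835663 Frail -1.213162569353436 F [-4.99612314 -0.18809939  8.28487425] T [-0.11279264  0.8566576   0.03158146] j6 -0.06594283775552005
needle n 20 r 7.7 a 0.195 press -0.00 mm cen [578.4 123.8  63. ]
```

>>> step_arm(
  rows=[
    {"linear": [0.001, 0.0002, 0], "rot": [0, 0, 0], "jaw": -1},
    {"linear": [0.002, 0.0004, 0], "rot": [0, 0, 0], "jaw": -1},
    {"linear": [0.002, 0.0004, 0], "rot": [0, 0, 0], "jaw": -1},
  ],
)

```text
t: 6.7
position: [557.3, 16.2, 69.5]
tcp_rot: [0.0, 0.707, 0.707, -0.0]
contact_force: [-5.1, -1.9, 9.3]
gripper_width: 34.8
gripper_force: 59.2
```

```bash
python3 - <<'E'
from h import *
allrep()
c=shot('side');w=shot('wrist')
b=cv2.resize(c['img'][225:325,255:365,::-1],None,fx=3.6,fy=3.6,interpolation=cv2.INTER_CUBIC)
o=np.zeros((480,790,3),np.uint8);o[:360,:396]=b;o[:300,400:]=cv2.resize(w['img'][:,:,::-1],(390,300))
cv2.imwrite('pics/g2.png',o)
E
```

```text
t 6.7 along 16.969601741403626 Frail -2.9547550624657903 F [-5.10818252 -1.9452653   9.33053449] T [-0.29851306  0.92853832 -0.022593  ] j6 -0.06228185988941033
needle n 22 r 10.9 a 0.468 press 0.91 mm cen [578.4 123.8  63. ]
```

View pics/g2.png

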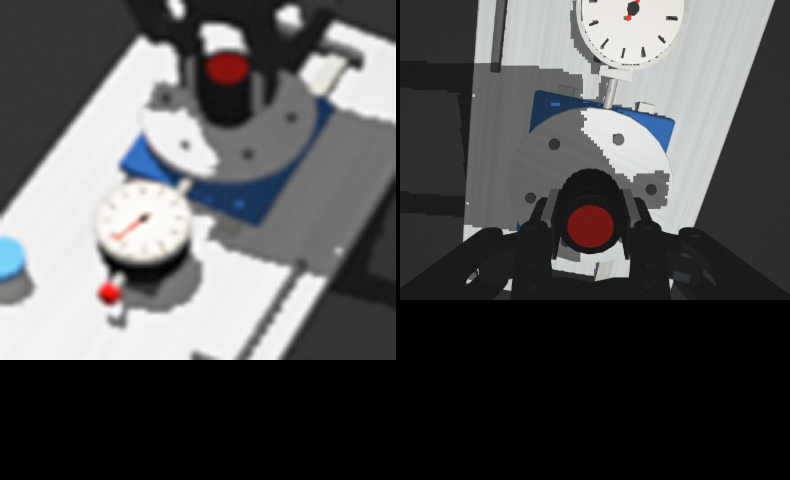

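>>> step_arm(
  rows=[
    {"linear": [0.0007, 0.0001, 0], "rot": [0, 0, 0], "jaw": -1},
    {"linear": [0.0007, 0.0001, 0], "rot": [0, 0, 0], "jaw": -1},
    {"linear": [0.0007, 0.0001, 0], "rot": [0, 0, 0], "jaw": -1},
  ],
)

```text
t: 7.15
position: [557.5, 16.7, 69.5]
tcp_rot: [0.0, 0.707, 0.707, -0.0]
contact_force: [-4.1, -3.2, 9.0]
gripper_width: 34.3
gripper_force: 59.2
```

```bash
python3 -c "
from h import *
allrep()"
```

```text
t 7.15 along 17.47270171324263 Frail -3.952271077714158 F [-4.14585542 -3.16791908  9.0496513 ] T [-0.3717663   0.89442815  0.00646043] j6 -0.061121020812937896
needle n 17 r 12.1 a 0.566 press 1.24 mm cen [578.4 123.8  63. ]
```

>>> step_arm(
  rows=[
    {"linear": [0, 0, 0], "rot": [0, 0, 5], "jaw": -1},
    {"linear": [0, 0, 0], "rot": [0, 0, 10], "jaw": -1},
    {"linear": [0, 0, 0], "rot": [0, 0, 15], "jaw": -1},
    {"linear": [0, 0, 0], "rot": [0, 0, 20], "jaw": -1},
    {"linear": [0, 0, 0], "rot": [0, 0, 25], "jaw": -1},
    {"linear": [0, 0, 0], "rot": [0, 0, 25], "jaw": -1},
  ],
)

```text
t: 7.8
position: [556.9, 16.8, 69.5]
tcp_rot: [0.0, 0.844, 0.536, -0.001]
contact_force: [-9.1, -2.7, 11.7]
gripper_width: 34.3
gripper_force: 59.4
```

```bash
python3 -c "
from h import *
allrep()"
```

```text
t 7.8 along 17.455336242186107 Frail -4.5111894816067535 F [-9.10486736 -2.69487403 11.74813085] T [-0.31213668  1.37833116 -0.12325016] j6 0.3784599568310633
needle n 22 r 11.2 a 0.853 press 2.19 mm cen [578.4 123.8  63. ]
```

>>> step_arm(
  rows=[
    {"linear": [0, 0, 0], "rot": [0, 0, 5], "jaw": -1},
    {"linear": [0, 0, 0], "rot": [0, 0, 10], "jaw": -1},
    {"linear": [0, 0, 0], "rot": [0, 0, 15], "jaw": -1},
    {"linear": [0, 0, 0], "rot": [0, 0, 20], "jaw": -1},
    {"linear": [0, 0, 0], "rot": [0, 0, 20], "jaw": -1},
  ],
)

```text
t: 8.35
position: [556.5, 17.0, 69.4]
tcp_rot: [-0.0, 0.924, 0.381, -0.001]
contact_force: [-10.5, -0.4, 13.7]
gripper_width: 34.3
gripper_force: 59.7
```

```bash
python3 -c "
from h import *
allrep()"
```

```text
t 8.35 along 17.625471882542794 Frail -2.54890888025477 F [-10.50391904  -0.39376437  13.712453  ] T [-0.14559084  1.66075315 -0.03286102] j6 0.7274683760321835
needle n 14 r 10.3 a 1.256 press 3.54 mm cen [578.4 123.8  63. ]
```

>>> step_arm(
  rows=[
    {"linear": [-0.0008, 0.0005, 0], "rot": [0, 0, 0], "jaw": -1},
    {"linear": [-0.0013, 0.0008, 0], "rot": [0, 0, 5], "jaw": -1},
    {"linear": [-0.0017, 0.0011, 0], "rot": [0, 0, 10], "jaw": -1},
    {"linear": [-0.0021, 0.0014, 0], "rot": [0, 0, 15], "jaw": -1},
    {"linear": [-0.0025, 0.0016, 0], "rot": [0, 0, 20], "jaw": -1},
    {"linear": [-0.0029, 0.0019, 0], "rot": [0, 0, 25], "jaw": -1},
    {"linear": [-0.0033, 0.0022, 0], "rot": [0, 0, 30], "jaw": -1},
    {"linear": [-0.0033, 0.0022, 0], "rot": [0, 0, 30], "jaw": -1},
  ],
)

```text
t: 9.2
position: [555.3, 13.6, 69.4]
tcp_rot: [-0.0, 0.992, 0.129, -0.001]
contact_force: [-13.0, 0.3, 14.9]
gripper_width: 34.4
gripper_force: 59.9
```

```bash
python3 -c "
from h import *
allrep()"
```

```text
t 9.2 along 14.024144170416426 Frail -2.4343780837229496 F [-13.02465573   0.2542955   14.92861456] T [ 0.13230178  1.97403103 -0.09693283] j6 1.243993003721155
needle n 20 r 10.7 a 0.909 press 2.38 mm cen [578.4 123.8  63. ]
```

>>> step_arm(
  rows=[
    {"linear": [0, 0, 0], "rot": [0, 0, 0], "jaw": 1},
    {"linear": [0, 0, 0], "rot": [0, 0, 0], "jaw": 1},
    {"linear": [0, 0, 0], "rot": [0, 0, 0], "jaw": 1},
    {"linear": [0, 0, 0], "rot": [0, 0, 0], "jaw": 1},
    {"linear": [0, 0, 0], "rot": [0, 0, 0], "jaw": 1},
    {"linear": [0, 0, 0], "rot": [0, 0, 0], "jaw": 1},
  ],
)

```text
t: 9.85
position: [556.6, 13.3, 68.2]
tcp_rot: [-0.0, 0.991, 0.131, -0.0]
contact_force: [0.4, -0.0, 0.0]
gripper_width: 85.0
gripper_force: 0.0
```

>>> step_arm(
  rows=[
    {"linear": [0, 0, 0], "rot": [0, 0, -90], "jaw": 1},
    {"linear": [0, 0, 0], "rot": [0, 0, -90], "jaw": 1},
    {"linear": [0, 0, 0], "rot": [0, 0, -90], "jaw": 1},
    {"linear": [0, 0, 0], "rot": [0, 0, -90], "jaw": 1},
    {"linear": [0, 0, 0], "rot": [0, 0, -90], "jaw": 1},
    {"linear": [0, 0, 0], "rot": [0, 0, -90], "jaw": 1},
    {"linear": [0, 0, 0], "rot": [0, 0, -90], "jaw": 1},
    {"linear": [0, 0, 0], "rot": [0, 0, -90], "jaw": 1},
    {"linear": [0, 0, 0], "rot": [0, 0, -90], "jaw": 1},
    {"linear": [0, 0, 0], "rot": [0, 0, -90], "jaw": 1},
    {"linear": [0, 0, 0], "rot": [0, 0, -90], "jaw": 1},
    {"linear": [0, 0, 0], "rot": [0, 0, -90], "jaw": 1},
  ],
)

```text
t: 11.05
position: [556.6, 13.4, 68.2]
tcp_rot: [-0.0, 0.608, 0.794, -0.0]
contact_force: [0.3, 0.2, -0.7]
gripper_width: 85.4
gripper_force: 0.0
```

```bash
cat >> h.py <<'E'
def disc():
    c=shot('wrist'); im=c['img'].astype(int)
    m=((im[...,0]-im[...,1]>60)).astype(np.uint8); m[:150]=0
    n,l,s,ce=cv2.connectedComponentsWithStats(m); k=1+s[1:,4].argmax()
    print('disc',ce[k],s[k],ray(c,ce[k],90))
E
python3 -c "
from h import *
allrep();disc();print(r.state()['position'],r.state()['tcp_rot'])"
```

```text
t 11.05 along 14.065866918522495 Frail 0.2889983150057904 F [ 0.33138968  0.22569738 -0.7196251 ] T [ 0.02265745 -0.01979403 -0.00874788] j6 -0.33096775393515226
needle n 17 r 11.2 a 0.501 press 1.02 mm cen [578.4 123.8  63. ]
disc [310.6476001  369.60184034] [ 273  336   76   68 4021] [555.58228848  11.58788271  90.        ]
[556.56318656  13.36432319  68.26819225] [-9.74733209e-06  6.09687830e-01  7.92641628e-01 -1.26321585e-05]
```

>>> step_arm(
  rows=[
    {"linear": [-0.001, -0.0016, 0], "rot": [0, 0, 0], "jaw": 1},
    {"linear": [-0.001, -0.0016, 0], "rot": [0, 0, 0], "jaw": -1},
    {"linear": [-0.001, -0.0016, 0], "rot": [0, 0, 0], "jaw": -1},
    {"linear": [-0.001, -0.0016, 0], "rot": [0, 0, 0], "jaw": -1},
    {"linear": [-0.001, -0.0016, 0], "rot": [0, 0, 0], "jaw": -1},
    {"linear": [-0.001, -0.0016, 0], "rot": [0, 0, 0], "jaw": -1},
    {"linear": [-0.001, -0.0016, 0], "rot": [0, 0, 0], "jaw": -1},
    {"linear": [-0.001, -0.0016, 0], "rot": [0, 0, 0], "jaw": -1},
    {"linear": [-0.001, -0.0016, 0], "rot": [0, 0, 0], "jaw": -1},
    {"linear": [-0.001, -0.0016, 0], "rot": [0, 0, 0], "jaw": -1},
  ],
)

```text
t: 12.15
position: [556.1, 11.9, 68.8]
tcp_rot: [0.001, 0.609, 0.793, 0.0]
contact_force: [4.7, -0.8, 1.0]
gripper_width: 34.5
gripper_force: 61.2
```

```bash
sed -i "s/(a-.195)\/.3)/a\/.3)/" h.py; python3 -c "
from h import *
allrep();print(r.state()['position'],r.state()['tcp_rot'])"
```

```text
t 12.15 along 12.502384473639578 Frail 0.21422060742742705 F [ 4.66903652 -0.76441811  0.96323732] T [-0.19125398 -0.82853737  0.02133594] j6 -0.3326064661381577
needle n 17 r 10.4 a 0.311 press 1.04 mm cen [578.4 123.8  63. ]
[556.10856466  11.8468814   68.86126932] [7.87537251e-04 6.08739649e-01 7.93369530e-01 4.57456110e-04]
```

>>> step_arm(
  rows=[
    {"linear": [0, 0, 0], "rot": [0, 0, 5], "jaw": -1},
    {"linear": [-0.0003, -0.0001, 0], "rot": [0, 0, 10], "jaw": -1},
    {"linear": [-0.0008, -0.0004, 0], "rot": [0, 0, 15], "jaw": -1},
    {"linear": [-0.0012, -0.0006, 0], "rot": [0, 0, 20], "jaw": -1},
    {"linear": [-0.0017, -0.0008, 0], "rot": [0, 0, 25], "jaw": -1},
    {"linear": [-0.0021, -0.001, 0], "rot": [0, 0, 30], "jaw": -1},
    {"linear": [-0.0021, -0.001, 0], "rot": [0, 0, 30], "jaw": -1},
  ],
)

```text
t: 12.9
position: [555.6, 9.6, 68.9]
tcp_rot: [0.0, 0.794, 0.608, 0.001]
contact_force: [4.8, -1.5, 2.0]
gripper_width: 34.5
gripper_force: 61.3
```

```bash
python3 -c "
from h import *
allrep()"
```

```text
t 12.9 along 10.209276050994541 Frail -0.5114919012571635 F [ 4.83470387 -1.54135061  2.0012108 ] T [-0.09344532 -0.74650257 -0.10783507] j6 0.18828566613789144
needle n 17 r 12.2 a 0.563 press 1.88 mm cen [578.4 123.8  63. ]
```

>>> step_arm(
  rows=[
    {"linear": [0, 0, 0], "rot": [0, 0, 5], "jaw": -1},
    {"linear": [-0.0004, 0, 0], "rot": [0, 0, 10], "jaw": -1},
    {"linear": [-0.0009, 0, 0], "rot": [0, 0, 15], "jaw": -1},
    {"linear": [-0.0014, 0.0001, 0], "rot": [0, 0, 20], "jaw": -1},
    {"linear": [-0.0019, 0.0001, 0], "rot": [0, 0, 25], "jaw": -1},
    {"linear": [-0.0023, 0.0001, 0], "rot": [0, 0, 30], "jaw": -1},
    {"linear": [-0.0023, 0.0001, 0], "rot": [0, 0, 30], "jaw": -1},
  ],
)

```text
t: 13.65
position: [555.0, 7.4, 68.8]
tcp_rot: [0.0, 0.924, 0.383, 0.001]
contact_force: [5.4, -0.9, 3.0]
gripper_width: 34.3
gripper_force: 61.4
```

```bash
python3 -c "
from h import *
allrep()"
```

```text
t 13.65 along 7.865179617221117 Frail 0.24973693348000475 F [ 5.42916533 -0.88821178  3.0145877 ] T [-0.21843648 -0.78090098 -0.12295596] j6 0.7056965105961313
needle n 19 r 11.8 a 0.573 press 1.91 mm cen [578.4 123.8  63. ]
```

>>> step_arm(
  rows=[
    {"linear": [0, 0, 0], "rot": [0, 0, 5], "jaw": -1},
    {"linear": [-0.0003, 0.0002, 0], "rot": [0, 0, 10], "jaw": -1},
    {"linear": [-0.0005, 0.0003, 0], "rot": [0, 0, 15], "jaw": -1},
    {"linear": [-0.0006, 0.0004, 0], "rot": [0, 0, 20], "jaw": -1},
    {"linear": [-0.0006, 0.0004, 0], "rot": [0, 0, 20], "jaw": -1},
  ],
)

```text
t: 14.2
position: [554.8, 6.7, 68.8]
tcp_rot: [0.0, 0.976, 0.217, 0.001]
contact_force: [4.6, -1.1, 3.5]
gripper_width: 34.3
gripper_force: 61.4
```

```bash
python3 -c "
from h import *
allrep()"
```

```text
t 14.2 along 7.166462731851513 Frail -0.11063839251855313 F [ 4.6328929  -1.08897171  3.5079261 ] T [-0.21293551 -0.72808524 -0.09814771] j6 1.0521730855549163
needle n 21 r 11.6 a 0.600 press 2.00 mm cen [578.4 123.8  63. ]
```

>>> step_arm(
  rows=[
    {"linear": [0, 0, 0], "rot": [0, 0, 5], "jaw": -1},
    {"linear": [0, 0, 0], "rot": [0, 0, 10], "jaw": -1},
    {"linear": [0, 0, 0], "rot": [0, 0, 15], "jaw": -1},
    {"linear": [0, 0, 0], "rot": [0, 0, 20], "jaw": -1},
    {"linear": [0, 0, 0], "rot": [0, 0, 20], "jaw": -1},
  ],
)

```text
t: 14.75
position: [554.8, 6.7, 68.8]
tcp_rot: [0.0, 0.999, 0.045, 0.001]
contact_force: [4.1, -0.7, 4.2]
gripper_width: 34.4
gripper_force: 61.5
```

```bash
python3 -c "
from h import *
allrep()"
```

```text
t 14.75 along 7.179479535674999 Frail 0.18274684710351985 F [ 4.12579556 -0.68217489  4.19530628] T [-0.18366971 -0.7747228  -0.09530963] j6 1.4006708922057984
needle n 17 r 13.1 a 0.579 press 1.93 mm cen [578.4 123.8  63. ]
```

>>> step_arm(
  rows=[
    {"linear": [0, 0, 0], "rot": [0, 0, 5], "jaw": -1},
    {"linear": [0, 0, 0], "rot": [0, 0, 10], "jaw": -1},
    {"linear": [0, 0, 0], "rot": [0, 0, 15], "jaw": -1},
    {"linear": [0, 0, 0], "rot": [0, 0, 20], "jaw": -1},
    {"linear": [0, 0, 0], "rot": [0, 0, 20], "jaw": -1},
  ],
)

```text
t: 15.3
position: [554.8, 6.7, 68.8]
tcp_rot: [-0.0, 0.992, -0.129, 0.001]
contact_force: [5.1, -0.6, 4.1]
gripper_width: 34.7
gripper_force: 61.5
```

```bash
python3 -c "
from h import *
allrep()"
```

```text
t 15.3 along 7.199177948748958 Frail 0.4917629176191955 F [ 5.09110877 -0.56953527  4.05196662] T [-0.19638224 -0.79722833 -0.11927356] j6 1.7498072986295483
needle n 19 r 9.6 a 0.457 press 1.52 mm cen [578.4 123.8  63. ]
```

>>> step_arm(
  rows=[
    {"linear": [0, 0, 0], "rot": [0, 0, -6], "jaw": -1},
    {"linear": [0, 0, 0], "rot": [0, 0, -12], "jaw": -1},
    {"linear": [0, 0, 0], "rot": [0, 0, -18], "jaw": -1},
    {"linear": [0, 0, 0], "rot": [0, 0, -24], "jaw": -1},
    {"linear": [0, 0, 0], "rot": [0, 0, -29], "jaw": -1},
    {"linear": [0, 0, 0], "rot": [0, 0, -29], "jaw": -1},
    {"linear": [0, 0, 0], "rot": [0, 0, -29], "jaw": -1},
    {"linear": [0, 0, 0], "rot": [0, 0, -29], "jaw": -1},
  ],
)

```text
t: 16.15
position: [554.8, 6.7, 68.8]
tcp_rot: [0.0, 0.992, 0.123, 0.001]
contact_force: [4.2, -1.6, 4.0]
gripper_width: 34.7
gripper_force: 61.5
```

```bash
python3 -c "
from h import *
allrep()"
```

```text
t 16.15 along 7.165699274377434 Frail -0.7119597958116431 F [ 4.24408618 -1.62192387  3.99953837] T [-0.176718   -0.74199663  0.10936867] j6 1.2431228506464114
needle n 14 r 12.2 a 0.618 press 2.06 mm cen [578.4 123.8  63. ]
```

>>> step_arm(
  rows=[
    {"linear": [0, 0, 0], "rot": [0, 0, 0], "jaw": 1},
    {"linear": [0, 0, 0], "rot": [0, 0, 0], "jaw": 1},
    {"linear": [0, 0, 0], "rot": [0, 0, 0], "jaw": 1},
    {"linear": [0, 0, 0], "rot": [0, 0, 0], "jaw": 1},
    {"linear": [0, 0, 0], "rot": [0, 0, 0], "jaw": 1},
    {"linear": [0, 0, 0], "rot": [0, 0, 0], "jaw": 1},
  ],
)

```text
t: 16.8
position: [554.0, 6.8, 68.2]
tcp_rot: [-0.0, 0.993, 0.122, -0.0]
contact_force: [-1.1, 0.5, 0.2]
gripper_width: 85.4
gripper_force: 0.0
```

```bash
python3 -c "
from h import *
allrep();disc()"
```

```text
t 16.8 along 7.100557357921878 Frail 0.24402892172938534 F [-1.07382583  0.4757025   0.21529183] T [-0.01180573  0.07285822 -0.05241956] j6 1.2458721373699868
needle n 14 r 12.2 a 0.619 press 2.06 mm cen [578.4 123.8  63. ]
disc [313.41072319 365.52693267] [ 276  332   76   68 4010] [554.32740206   5.81934981  90.        ]
```

>>> step_arm(
  rows=[
    {"linear": [0, 0, -0.02], "rot": [0, 0, 0], "jaw": 1},
    {"linear": [0, 0, -0.05], "rot": [0, 0, 0], "jaw": 1},
    {"linear": [0, 0, -0.09], "rot": [0, 0, 0], "jaw": 1},
    {"linear": [0, 0, -0.12], "rot": [0, 0, 0], "jaw": 1},
    {"linear": [0, 0, -0.12], "rot": [0, 0, 0], "jaw": 1},
    {"linear": [0, 0, -0.12], "rot": [0, 0, 0], "jaw": 1},
  ],
)

```text
t: 17.5
position: [554.8, 6.7, 189.2]
tcp_rot: [0.0, 0.993, 0.122, 0.001]
contact_force: [-0.9, 0.1, -1.0]
gripper_width: 85.6
gripper_force: 0.0
```

```bash
python3 -c "
from h import *
allrep();print(r.job_done())"
```

```text
t 17.5 along 7.164501835646192 Frail -0.08930170582055766 F [-0.91755953  0.10195865 -0.95547592] T [-0.00774871  0.03086739 -0.00646287] j6 1.2459618036390008
needle n 14 r 12.1 a 0.620 press 2.07 mm cen [578.4 123.8  63. ]
the job is handed in; nothing more can be done
None
```

I handed the job in at 17.5 s with the wheel released near its high spot, estimated within about 5° from readings either side of the peak. The needle read about 2 mm pressed in, the highest reading was about 4.2 mm, and the arm never went near the bystanders. The verdict was not reported back.

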